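# Hold a bayonet cap at the half-way vent mark of a filter housing

### The arm

A 7-joint arm with a two-finger parallel gripper is mounted at the origin on a cart in front of the work surface, level with it; the furniture and walls round the work are solid. World frame = base frame: x ahead of the robot, y to its left, z up, the work surface at z = 0. Lengths are in mm, angles in rad, forces in N, time in s.
With the tool pointing down it reaches from about 400 to 875 mm from the base axis. Payload 4.4 kg.
Tool frame: the origin (TCP) lies between the finger pads, 19 mm behind the fingertips; this is the grasp point; z points along the fingers, y is the line along which they close (so a half turn about z gives the same grasp; the last joint's range is limited). The gripper opens to 85 mm and grips with 20 to 120 N. Pads are 22 mm wide; open, the fingers measure 114 mm over their backs; the gripper's body (76 mm by 85 mm) begins 54 mm behind the grasp point. The pads swing forward as they close: fully open they stand 13 mm farther back than shut.
Start: joints at [-1.243, 0.628, 0.038, 1.517, -0.027, 0.996, -0.02], TCP at [249.384, 600.271, 250.013] pointing down, gripper open.
Joint ranges: [-3.06, 3.06], [-0.37, 2.12], [-1.25, 1.32], [0.18, 2.47], [-1.1, 4.24], [0.23, 1.98], [-2.94, 2.94]. Speed limits (rad/s): [2.57, 2.57, 3.14, 3.14, 3.14, 3.14, 3.14].

### API

Orientations are given as [roll, pitch, yaw] about the fixed x, y, z axes, in that order (R = Rz(yaw) Ry(pitch) Rx(roll)).
In Python, from cell import readout, optics, order gives the robot as it stands.
- The arm moves only by the shell command python3 -m jog 'ROWS'. ROWS is a JSON object of lists of equal length, an entry for each row: "claw": the opening, from 0 (shut) to 1 (fully open); "xyz": the shift along the tool's x, y, z each as a share of 0.1 m, from -1 to 1, a list of three; "twist": the turn, a rotation vector about the tool's x, y, z each as a share of 180 degrees, from -1 to 1, a list of three. A call has 1 to 12 rows; each row shifts and turns the commanded pose from where the row before left it, along the tool's axes as they then stand; what a row does not reach is not made up. A row lasts 1/8 s, in which the tool goes at most 62.5 mm and 10.7 degrees, less where a joint would pass 70% of its speed; a pose out of reach is approached as far as the arm can. A call with a number of a shift or a turn outside -1 to 1 is refused whole. A call with a gripper value outside its range is refused whole. The fingers move at their own pace and stop on an object; the grip force is fixed at half the most. Time passes only in rows, so rows that do not move let the fingers close. It gives the time, the measured TCP pose, the force, the opening and the grip force at its end, in the units of the state.
- readout.read_state(): the state, without advancing time (a new reading comes with each control period).
- optics.get_image(name): name is "side" or "top" or "wrist"; returns a dict with "color" (420x560x3 uint8, red, green, blue), "fovy" (degrees; the focal length in pixels is half the picture's height over the tangent of half this angle, whatever the lens; pixels are square), "cx", "cy" (the principal point, pixels), "k1" (the pictures are not rectified: a ray, as slopes to the right and down, at radius r is drawn at 1 + k1 r^2 times it, then the intrinsics apply), "view" (4x4, takes a point from world to camera coordinates). Camera axes: x right, y up, looking along -z (the intrinsics and any distortion apply to the point x, -y, -z); pixel columns grow to the right and rows downward; lengths in mm; the calibration is good to about 2 mm. A picture is of the moment at which its call begins. There is no depth.
- order.finish_job(): hands the job in; it is judged then, once.
Trained networks look in the newest picture that a camera, given by its name, has taken for a name from the list of things; names that differ only in an ending like _2 or _b are one class to them, and where a whole thing is asked for, a point or a joint stands for the part that bears it (a point fixed in the world has none). Each returns a list of dicts, best first, with "score" (0 to 1); they miss things now and then, are a little off and sometimes report something else, mostly with a low value. They report only what shows in the picture. A call takes as long as a camera call. They do not tell look-alikes from the thing itself.
- optics.boxes_of(camera, label): "rect" ([left, top, width, height] in pixels, round what is visible of it).
The state is a dict: "clock": time; "qpos": joint angles; "qd": joint speeds; "tau": joint torques, N m; "eef_pos": TCP position; "tool_rot": TCP orientation; "force": force on the tool from outside, world axes, zero at the start; "torque": the same for the moment, N m; "width": finger opening in mm; "gripper_force": force on a finger pad.
Only numpy, scipy, OpenCV 4.12 (cv2) and the standard library are available. Lean on these libraries where they do the work, as an engineer would, in place of code of your own. Each camera call takes 0.05 s, during which the arm holds its last target. There are 200 camera calls.

### The job

Fit the black bayonet cap into the mouth of the filter housing: let its two lugs down through the two slots until the flange lies flat on the rim, then turn it clockwise (seen from above) until its grip bar points at the two half-way vent marks on the rim, 45 degrees from the slots and short of the lock click. A spring turns the cap back when it is let go, so finish while still gripping the cap, at rest at the marks; never let it click into lock, and leave the bearing, spark plug and marker where they are.

Things in the scene. Friction and masses are not known exactly. Their poses are not given: they have to be found in the camera images.
- bayonet_cap: Loose black cap, 64 mm across, 53.5 mm tall, 0.14 kg, upright on its plug. Origin: centre of its underside; z up; x along the grip bar and lugs; same after a half turn. Flange 64 mm across, 15.5 to 23.5 mm up; on it the grip bar, 56 mm long (x), 14 mm wide (y), 30 mm tall. Friction is ordinary, mass varies.
- cap_grip (a point): Point on the cap's axis inside the grip bar, 45.5 mm above the cap's underside, 22 mm above the flange: a TCP height that keeps the fingertips clear of the flange. Axes as the cap.
- cap_seat (a point): Centre of the flange's underside, 15.5 mm above the cap's underside; it meets housing_rim when seated. Below it is the dark plug, 34 mm across, chamfered foot, with two lugs at +x and -x: 9 mm wide, 2 to 8 mm above the underside, rounded tips 24 mm from the axis. Axes as the cap.
- filter_housing: Fixed grey metal filter housing: round ribbed canister 80 mm across on a 110 x 110 x 12 mm dark base plate, 112 mm tall. Origin: centre of its underside on the bench; z up; x towards one slot of the mouth. Brass-tipped pipe ports at +y and -y, 54 mm from the axis, 51 mm up.
- housing_rim (a point): Centre of the mouth, level with the rim's flat top, 112 mm above the bench; axes as the housing. Mouth 38 mm across, with two slots 13 mm wide at +x and -x out to 27 mm from the axis, each with a small dot beside it on the rim; lip 6 mm thick, chamber 20 mm deep from the rim. The cap enters with its x along this x (either way round) within about 5 degrees and 2 mm.
- vent_mark (a point): Half-way vent mark on the rim's top, 36 mm from the axis: a short raised dark line 45 degrees clockwise (from above) from the +x slot; its twin is across the mouth. The seated cap cannot turn anticlockwise; clockwise it is free for about 8 degrees, then works against a light return spring; from about 59 degrees catch balls resist; near 75 it clicks and stays locked.
- vent_ring (a joint): Turn of the return-spring ring hidden in the housing, pushed round by the cap's lugs (rad): 0 at rest, grows clockwise from above, about 0.15 less than the seated cap's turn from the slots (about 0.64 at the vent marks). Spring moment 0.05 N m at 0, about 0.14 N m half way. 1.22 or more: the cap has clicked.
- bearing: Ball bearing lying flat on the bench, 72 mm across, 17 mm high, loose: leave it. Origin: centre of its underside.
- spark_plug: Spark plug lying on the bench, 21 x 70 x 19 mm, loose: leave it. Origin: centre of its underside.
- marker: Thick marker pen lying on the bench, 67 x 110 x 16 mm over all, loose: leave it. Origin: centre of its underside.
Mind the look-alikes: they are no part of the job. There is more than one size of the bayonet_cap; the one meant has the size given above.

How it is judged:
By the outcome, as a careful person would: the job done as asked, in the order asked, and still so for the second after the job is handed in, while the arm keeps its last pose, push and grip.
It also fails if it takes over 38 s, if anything falls off the work surface, if the arm or the gripper's body presses on something with over 40 N, if the wrist force passes 120 N, or if a joint passes its speed limit or range.

## Working session

There is one attempt and no reset: what is moved stays moved. The work goes in short steps, Python scripts to look and compute and a shell command to move; the robot and the scene stay as the last step left them, time stands still between calls to the robot, and variables do not carry over. Pictures are saved under pics/ and viewed, at most 10 in all, crops included, and the job is handed in when it is done.

```bash
mkdir -p pics
cat > h.py <<'E'
import numpy as np,cv2
from cell import readout,optics,order
def save(n,f):
    im=optics.get_image(n); cv2.imwrite(f'pics/{f}.png',im['color'][:,:,::-1]); return im
def ray(im,u,v):
    f=210/np.tan(np.radians(im['fovy']/2)); K=np.array([[f,0,im['cx']],[0,f,im['cy']],[0,0,1]])
    p=cv2.undistortPoints(np.array([[[u,v]]],float),K,np.array([im['k1'],0,0,0,0.]))[0,0]
    V=np.array(im['view']); R=V[:3,:3]; c=-R.T@V[:3,3]; return c,R.T@np.array([p[0],-p[1],-1])
def at(im,u,v,z):
    c,d=ray(im,u,v); return (c+d*(z-c[2])/d[2]).round(1)
def proj(im,P):
    V=np.array(im['view']); q=V[:3,:3]@np.array(P,float)+V[:3,3]; a=np.array([q[0],-q[1]])/-q[2]
    f=210/np.tan(np.radians(im['fovy']/2)); return a*(1+im['k1']*(a@a))*f+[im['cx'],im['cy']]
E
python3 - <<'E'
from h import *
s=readout.read_state(); print(s['clock'],s['eef_pos'],s['tool_rot'],s['width'])
for n in('top','side'):
    im=save(n,n+'0'); print(n,im['fovy'],im['k1'],np.array(im['view']).round(2).tolist())
    for l in('bayonet_cap','filter_housing'):
        for b in optics.boxes_of(n,l): print(l,b['score'],np.round(b['rect']))
E
```

```text
0.0 [249.15294119 599.72511121 249.10194848] [-3.13973566e+00  3.95278323e-05  2.74782591e+00] 85.66813426278452
top 49.20389718970164 -0.0660992679166606 [[0.01, -1.0, -0.02, 164.64], [0.99, 0.01, 0.15, -611.2], [-0.15, -0.02, 0.99, -1008.44], [0.0, 0.0, 0.0, 1.0]]
bayonet_cap 0.97 [220. 219.  35.  28.]
bayonet_cap 0.69 [208. 178.  17.  22.]
bayonet_cap 0.56 [333. 196.  35.  32.]
filter_housing 0.76 [381. 206.  53.  51.]
filter_housing 0.72 [140. 209.  43.  33.]
filter_housing 0.5 [406. 217.  19.  22.]
side 57.73155539703092 0.019107351943549396 [[0.92, -0.38, 0.01, -502.08], [0.2, 0.51, 0.84, -287.67], [-0.32, -0.77, 0.55, -617.16], [0.0, 0.0, 0.0, 1.0]]
bayonet_cap 0.85 [227. 198.  28.  25.]
bayonet_cap 0.7 [260. 184.  17.  18.]
bayonet_cap 0.68 [285. 244.  38.  40.]
filter_housing 0.9 [270. 275.  82.  92.]
filter_housing 0.49 [228. 198.  26.  26.]
```

```bash
ls; ls pics
```

```text
h.py
pics
side0.png
top0.png
```

View pics/top0.png

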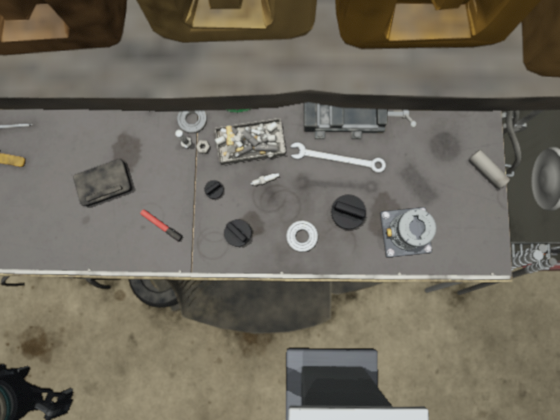

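View pics/side0.png

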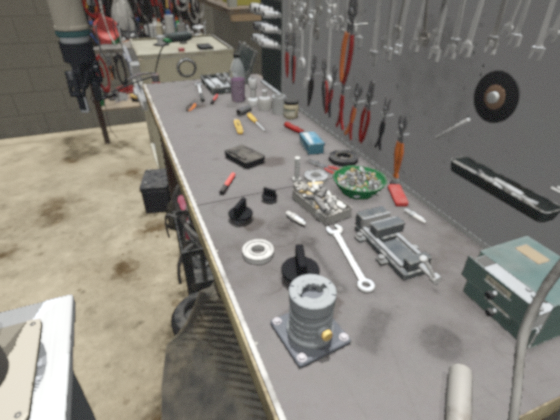

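The top view shows three caps: about 18 px across at (214,189), 28 px at (238,233) and 35 px at (348,212). The housing mouth is near (418,228). The side view agrees.

Run:
```python
from h import *
im=optics.get_image('top')
for n,u,v,z,w in(('A',238,233,24,28),('B',214,189,20,18),('C',348,212,24,35),('H',418,228,112,36),('bearing',302,236,17,32)):
    print(n,at(im,u,v,z),'diam',np.linalg.norm(at(im,u+w/2,v,z)-at(im,u-w/2,v,z)))
c=im['color'][:,:,::-1]
a=cv2.resize(c[205:260,205:270],None,fx=6,fy=6,interpolation=cv2.INTER_CUBIC)
b=cv2.resize(c[200:255,380:445],None,fx=6,fy=6,interpolation=cv2.INTER_CUBIC)
cv2.imwrite('pics/crop.png',np.hstack([a,b]))
```

```text
A [550.  280.8  24. ] diam 66.00272721638099
B [655.5 341.7  20. ] diam 43.40103685397387
C [601.8  22.8  24. ] diam 82.30218709123105
H [ 555.5 -117.3  112. ] diam 77.90160460478334
bearing [545.  130.6  17. ] diam 75.20325790815181
```

View pics/crop.png

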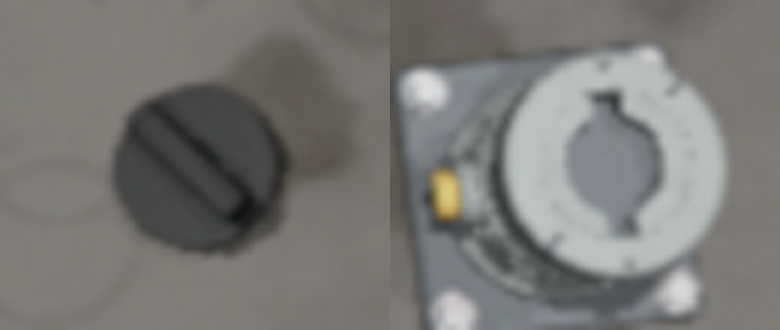

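The crop shows the target cap centred at px (238.3,232.8) with its bar at about 43° yaw. The mouth is at px (417.5,227) with its slots at about 10° yaw, and the vent marks lie clockwise of them.

```bash
cat >> h.py <<'E'
from scipy.spatial.transform import Rotation as Ro
def plan(p,yaw,n,turn_first=False):
    """rows (rounded) to TCP p, yaw deg (mod 180 not applied), tool down"""
    s=readout.read_state(); R=Ro.from_euler('xyz',s['tool_rot']); Rt=Ro.from_euler('xyz',[np.pi,0,np.radians(yaw)])
    rv=(R.inv()*Rt).as_rotvec(); d=(np.array(p)-s['eef_pos'])/n
    print('twist/row',(rv/np.pi/n).round(4).tolist(),'dyaw',np.degrees(-rv[2]).round(1))
    print([ (R*Ro.from_rotvec(rv*i/n)).inv().apply(d/100).round(3).tolist() for i in range(n)])
def st():
    s=readout.read_state(); print('t',round(s['clock'],2),'p',np.round(s['eef_pos'],1),'rpy',np.degrees(s['tool_rot']).round(2),'F',np.round(s['force'],1),'M',np.round(s['torque'],2),'w',round(s['width'],1),'g',round(s['gripper_force'],1),'q7',round(s['qpos'][6],2))
E
python3 -c "
from h import *
plan([548,280,200],223.5,8)"
```

```text
twist/row [-0.0, -0.0, -0.0459] dyaw 66.1
[[-0.498, -0.226, 0.062], [-0.461, -0.295, 0.062], [-0.413, -0.359, 0.062], [-0.358, -0.414, 0.062], [-0.294, -0.461, 0.062], [-0.225, -0.499, 0.062], [-0.151, -0.526, 0.062], [-0.074, -0.542, 0.062]]
```

```bash
python3 -m jog '{"claw":[1,1,1,1,1,1,1,1,1],"xyz":[[-0.5,-0.23,0.06],[-0.46,-0.3,0.06],[-0.41,-0.36,0.06],[-0.36,-0.41,0.06],[-0.29,-0.46,0.06],[-0.23,-0.5,0.06],[-0.15,-0.53,0.06],[-0.07,-0.54,0.06],[0,0,0]],"twist":[[0,0,-0.046],[0,0,-0.046],[0,0,-0.046],[0,0,-0.046],[0,0,-0.046],[0,0,-0.046],[0,0,-0.046],[0,0,-0.046],[0,0,0]]}'
python3 - <<'E'
from h import *
st(); im=save('wrist','w1'); print(proj(im,[550,281,24]),[b for b in optics.boxes_of('wrist','bayonet_cap')])
E
```

```text
clock: 1.48
eef_pos: [551.9, 272.9, 201.0]
tool_rot: [-3.138, -0.002, -2.389]
force: [-1.3, 0.4, -0.9]
width: 85.6
gripper_force: 0.0
t 1.48 p [551.9 272.9 201. ] rpy [-1.7980e+02 -1.1000e-01 -1.3688e+02] F [-1.3  0.4 -0.9] M [-0.01 -0.01  0.  ] w 85.6 g 0.0 q7 1.62
[291.50347105 200.02300983] [{'rect': [252.1, 283.2, 38.7, 34.1], 'score': 0.91}, {'rect': [259.4, 171.5, 68.4, 69.7], 'score': 0.84}, {'rect': [0.0, 0.0, 86.8, 102.2], 'score': 0.84}]
```

View pics/w1.png

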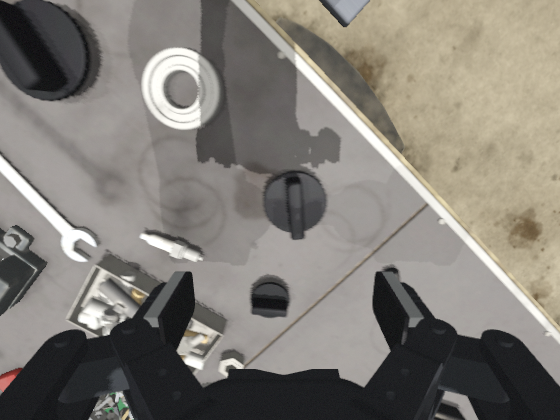

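Run:
```python
from h import *
im=optics.get_image('wrist')
c=im['color'][:,:,::-1][155:255,235:355]
g=np.clip(c.astype(float)*2.2,0,255).astype(np.uint8)
cv2.imwrite('pics/c1.png',cv2.resize(g,None,fx=6,fy=6,interpolation=cv2.INTER_CUBIC))
print(at(im,295,201.5,23.5))
```

```text
[544.8 291.7  23.5]
```

View pics/c1.png

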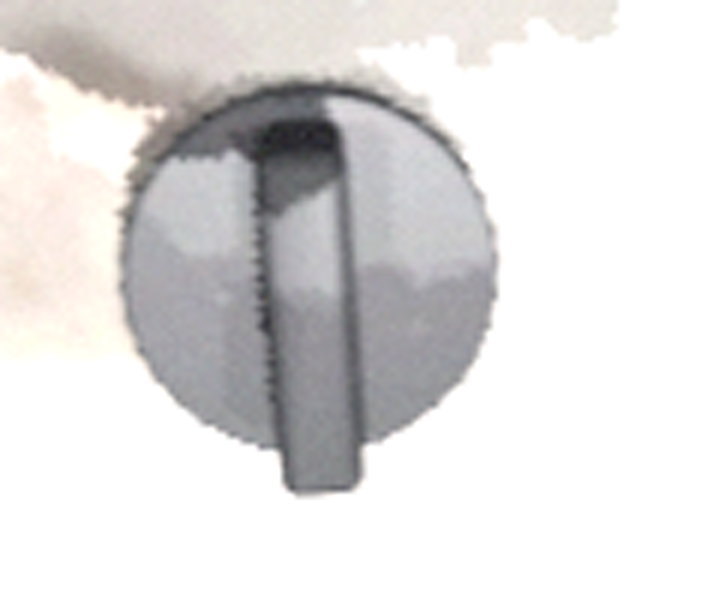

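The crop shows flange centre about (309,267), i.e. px (286.5,199.5). The bar's top face runs from crop (299,150) to (322,490).

Run:
```python
from h import *
st(); im=optics.get_image('wrist')
f=lambda x,y:(235+x/6,155+y/6)
print('fl',at(im,*f(309,267),23.5))
a,b=at(im,*f(299,150),53.5),at(im,*f(322,490),53.5); print(a,b,(a+b)/2,np.linalg.norm(a-b),np.degrees(np.arctan2(*(b-a)[1::-1])))
for y in(0,):
  for e in((123,267),(495,267)): print(at(im,*f(*e),23.5))
print(optics.boxes_of('wrist','bayonet_cap'))
```

```text
t 1.62 p [547.3 280.5 202. ] rpy [ 1.7993e+02  1.0000e-02 -1.3633e+02] F [0.  0.5 0.7] M [0.1  0.07 0.05] w 85.7 g 0.0 q7 1.61
fl [548.4 285.7  23.5]
[530.8 266.3  53.5] [567.5 306.4  53.5] [549.15 286.35  53.5 ] 54.35899189646549 47.53487672954048
[569.9 263.1  23.5]
[526.9 308.3  23.5]
[{'rect': [0.0, 0.3, 78.2, 93.4], 'score': 0.84}, {'rect': [241.0, 281.4, 40.0, 32.8], 'score': 0.69}, {'rect': [251.5, 167.0, 64.8, 70.5], 'score': 0.65}]
```

```bash
python3 -c "
from h import *
plan([549,285.7,46.5],227.5,4)"
```

```text
twist/row [0.0001, 0.0, -0.0051] dyaw 3.7
[[-0.011, 0.003, 0.389], [-0.011, 0.003, 0.389], [-0.011, 0.003, 0.389], [-0.011, 0.003, 0.389]]
```

```bash
python3 -m jog '{"claw":[1,1,1,1,1,1],"xyz":[[-0.02,0,0.4],[-0.02,0.01,0.4],[0,0,0.4],[0,0,0.26],[0,0,0.1],[0,0,0]],"twist":[[0,0,-0.01],[0,0,-0.01],[0,0,0],[0,0,0],[0,0,0],[0,0,0]]}'
python3 -c "
from h import *
st();optics.get_image('top');st()"
```

```text
clock: 2.48
eef_pos: [549.5, 284.2, 46.1]
tool_rot: [3.141, -0.0, -2.315]
force: [0.2, -0.2, 0.3]
width: 85.7
gripper_force: 0.0
t 2.48 p [549.5 284.2  46.1] rpy [ 1.7998e+02 -1.0000e-02 -1.3264e+02] F [ 0.2 -0.2  0.3] M [-0.04  0.02  0.  ] w 85.7 g 0.0 q7 1.59
t 2.52 p [550.1 284.2  46.8] rpy [-1.7999e+02  7.0000e-02 -1.3267e+02] F [ 0.3  0.7 -0.1] M [0.05 0.04 0.02] w 85.5 g 0.0 q7 1.59
```

```bash
python3 -m jog '{"claw":[0,0,0,0,0,0],"xyz":[[0,0,0],[0,0,0],[0,0,0],[0,0,0],[0,0,0],[0,0,0]],"twist":[[0,0,0],[0,0,0],[0,0,0],[0,0,0],[0,0,0],[0,0,0]]}'
```

```text
clock: 3.28
eef_pos: [550.2, 283.2, 46.3]
tool_rot: [-3.141, 0.0, -2.317]
force: [-0.3, -0.9, 2.9]
width: 13.1
gripper_force: 58.9
```

```bash
python3 -m jog '{"claw":[0,0,0,0,0],"xyz":[[0,0,-0.3],[0,0,-0.55],[0,0,-0.55],[0,0,-0.55],[0,0,-0.25]],"twist":[[0,0,0],[0,0,0],[0,0,0],[0,0,0],[0,0,0]]}'
python3 -c "
from h import *
optics.get_image('top');st()
plan([645,-100,270],190,9)"
```

```text
clock: 3.9
eef_pos: [550.8, 283.9, 269.1]
tool_rot: [-3.14, 0.004, -2.316]
force: [0.5, -0.7, -2.5]
width: 12.8
gripper_force: 58.8
t 3.95 p [551.7 284.4 271.3] rpy [-179.86    0.42 -132.73] F [-0.   1.   0.4] M [ 0.1  -0.06  0.03] w 13.0 g 58.8 q7 1.69
twist/row [0.0, 0.0003, 0.023] dyaw -37.3
[[0.243, -0.366, 0.001], [0.216, -0.383, 0.001], [0.188, -0.397, 0.001], [0.159, -0.41, 0.001], [0.129, -0.42, 0.001], [0.098, -0.428, 0.001], [0.067, -0.434, 0.001], [0.036, -0.438, 0.001], [0.004, -0.44, 0.001]]
```

```bash
python3 -m jog '{"claw":[0,0,0,0,0,0,0,0,0,0,0],"xyz":[[0.24,-0.37,0],[0.22,-0.38,0],[0.19,-0.4,0],[0.16,-0.41,0],[0.13,-0.42,0],[0.1,-0.43,0],[0.07,-0.43,0],[0.04,-0.44,0],[0,-0.44,0],[0,0,0],[0,0,0]],"twist":[[0,0,0.023],[0,0,0.023],[0,0,0.023],[0,0,0.023],[0,0,0.023],[0,0,0.023],[0,0,0.023],[0,0,0.023],[0,0,0.023],[0,0,0],[0,0,0]]}'
python3 - <<'E'
from h import *
st(); im=save('wrist','w2'); st()
np.save('w2.npy',im,allow_pickle=True); print(proj(im,[555.5,-117.3,112]),optics.boxes_of('wrist','filter_housing')[:2])
E
```

```text
clock: 5.32
eef_pos: [642.1, -101.1, 264.5]
tool_rot: [3.14, -0.002, -2.966]
force: [0.2, 1.2, -2.6]
width: 13.0
gripper_force: 58.9
t 5.33 p [ 642.1 -101.1  264.5] rpy [ 1.7990e+02 -1.3000e-01 -1.6996e+02] F [ 0.2  1.2 -2.6] M [0.08 0.   0.01] w 13.0 g 58.9 q7 1.78
t 5.38 p [ 642.3 -100.3  264.9] rpy [ 1.7989e+02 -9.0000e-02 -1.6988e+02] F [ 0.8 -0.3 -1.6] M [ 0.02  0.03 -0.05] w 13.0 g 58.9 q7 1.78
[282.13447567 101.52394627] [{'rect': [235.2, 53.3, 100.1, 101.9], 'score': 0.56}]
```

View pics/w2.png

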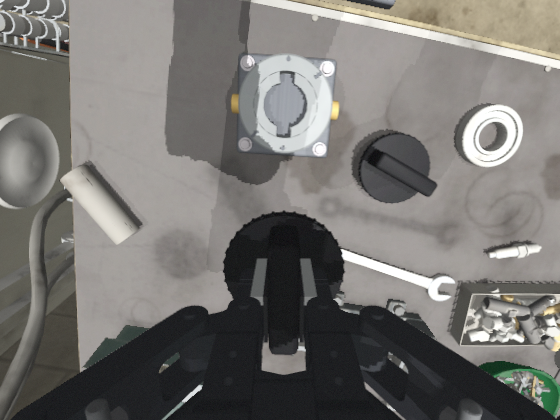

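Run:
```python
import cv2,numpy as np
c=cv2.imread('pics/w2.png')
a=cv2.resize(c[52:158,236:334],None,fx=4,fy=4,interpolation=cv2.INTER_CUBIC)
b=cv2.resize(c[206:312,218:350],None,fx=3,fy=4,interpolation=cv2.INTER_CUBIC)
b=np.clip(b*2.5,0,255).astype(np.uint8)
print(a.shape,b.shape);cv2.imwrite('pics/c2.png',np.hstack([a,b]))
```

```text
(424, 392, 3) (424, 396, 3)
```

View pics/c2.png

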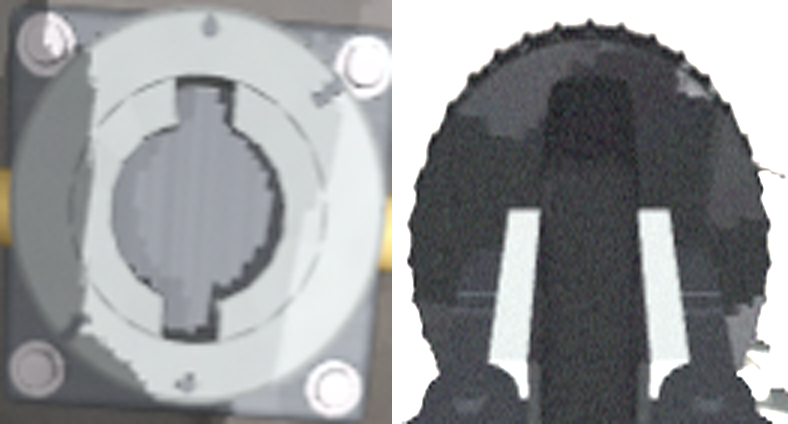

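The crop shows the rim centre at about (197,206), with dots at (210,25) and (186,382), slot ends at (207,77) and (188,340), and vent marks at (327,92) and (76,322). The held flange spans x from 408 to 768, with its top edge at about y=28.

Run:
```python
from h import *
im=np.load('w2.npy',allow_pickle=True).item()
f=lambda x,y:at(im,236+x/4,52+y/4,112)
an=lambda a,b:np.degrees(np.arctan2(*(a-b)[1::-1]))
for n,a,b in(('dots',(210,25),(186,382)),('slots',(207,77),(188,340)),('marks',(327,92),(76,322)),('rimLR',(10,206),(384,206)),('rimTB',(197,10),(197,403))):
    A,B=f(*a),f(*b); print(n,((A+B)/2).round(1),'d',np.linalg.norm(A-B).round(1),'yaw',an(A,B).round(2))
# held flange: predicted outline for centre at TCP + (dx along tool x)
T=np.array([642.2,-100.7,264.7]); y=np.radians(-169.9); ex=np.array([np.cos(y),np.sin(y),0]); ey=np.array([np.sin(y),-np.cos(y),0])
th=np.linspace(0,2*np.pi,361)
for dx in(-4,0,4):
    P=np.array([proj(im,T+ex*(dx+32*np.cos(t))+ey*32*np.sin(t)-[0,0,22]) for t in th]); print(dx,P.min(0),P.max(0))
print('seen L,R',218+16/3,218+376/3,'top',206+28/4)
```

```text
dots [ 557.4 -114.2  112. ] d 71.6 yaw -173.91
slots [ 557.8 -114.2  112. ] d 52.9 yaw -174.25
marks [ 557.2 -114.   112. ] d 70.0 yaw 141.15
rimLR [ 556.6 -114.4  112. ] d 78.7 yaw -79.98
rimTB [ 558.2 -114.2  112. ] d 78.7 yaw -169.83
-4 [223.53935586 220.03072251] [344.7605014  327.84695853]
0 [223.06609353 212.34686554] [345.22596094 321.86557612]
4 [222.58718848 204.53960528] [345.69694749 315.7917395 ]
seen L,R 223.33333333333334 343.3333333333333 top 213.0
```

```bash
python3 -c "
from h import *
st();plan([557.3,-114.2,172],185.95,3)"
```

```text
t 5.42 p [ 642.4 -100.   265.2] rpy [ 1.7990e+02 -6.0000e-02 -1.6984e+02] F [-0.4 -0.8 -1.1] M [-0.01  0.02 -0.02] w 12.7 g 58.9 q7 1.78
twist/row [0.0002, -0.0001, 0.0078] dyaw -4.2
[[0.287, 0.003, 0.311], [0.287, -0.004, 0.311], [0.287, -0.011, 0.311]]
```

```bash
python3 -m jog '{"claw":[0,0,0,0,0,0],"xyz":[[0.29,0,0.2],[0.29,0,0.2],[0.28,-0.01,0.31],[0,0,0.22],[0,0,0],[0,0,0]],"twist":[[0,0,0.008],[0,0,0.008],[0,0,0.007],[0,0,0],[0,0,0],[0,0,0]]}'
python3 - <<'E'
from h import *
im=save('wrist','w3')
for i in range(3): optics.get_image('top'); st()
plan([557.3,-114.2,160],185.95,1)
E
```

```text
clock: 6.18
eef_pos: [559.0, -114.9, 173.9]
tool_rot: [3.142, 0.002, -3.038]
force: [-0.5, 0.1, -2.1]
width: 13.3
gripper_force: 58.9
t 6.28 p [ 559.1 -115.3  174.1] rpy [-1.7998e+02  1.3000e-01 -1.7408e+02] F [ 0.5  0.4 -1.6] M [-0.1   0.03 -0.04] w 13.5 g 58.8 q7 1.74
t 6.33 p [ 558.9 -115.5  174. ] rpy [-1.7998e+02  1.2000e-01 -1.7409e+02] F [ 0.6  0.3 -2. ] M [ 0.05 -0.01  0.02] w 13.4 g 58.8 q7 1.74
t 6.38 p [ 558.7 -115.6  173.9] rpy [-1.7998e+02  1.0000e-01 -1.7410e+02] F [-0.9 -0.2 -0.6] M [-0.02 -0.03 -0.05] w 12.6 g 58.8 q7 1.74
twist/row [-0.0001, 0.0006, -0.0003] dyaw 0.1
[[0.013, 0.016, 0.139]]
```

View pics/w3.png

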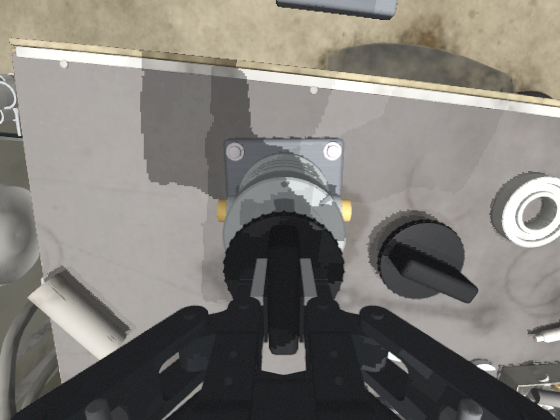

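The cap (u 223–344) sits centred over the housing (u 223–345), so I'll nudge about 1.3 mm and lower.

```bash
python3 -m jog '{"claw":[0,0,0,0,0,0],"xyz":[[0.013,0.014,0.08],[0,0,0.05],[0,0,0.05],[0,0,0.04],[0,0,0.03],[0,0,0]],"twist":[[0,0,0],[0,0,0],[0,0,0],[0,0,0],[0,0,0],[0,0,0]]}'; python3 -c "
from h import *
optics.get_image('top');st()"
```

```text
clock: 7.12
eef_pos: [556.4, -114.5, 147.7]
tool_rot: [3.141, -0.0, -3.039]
force: [-0.2, 0.0, -0.9]
width: 12.8
gripper_force: 58.9
t 7.17 p [ 556.5 -114.5  147.9] rpy [ 1.8000e+02 -1.0000e-02 -1.7412e+02] F [-0.3 -0.5 -1.4] M [ 0.02 -0.03 -0.01] w 13.2 g 58.9 q7 1.73
```

```bash
python3 -m jog '{"claw":[0,0,0,0,0],"xyz":[[0,0,0.02],[0,0,0.02],[0,0,0.015],[0,0,0.01],[0,0,0]],"twist":[[0,0,0],[0,0,0],[0,0,0],[0,0,0],[0,0,0]]}'; python3 -c "
from h import *
optics.get_image('top');st();optics.get_image('top');st()"
```

```text
clock: 7.8
eef_pos: [556.4, -114.4, 142.7]
tool_rot: [-3.141, 0.0, -3.039]
force: [-2.9, 0.5, 8.4]
width: 13.0
gripper_force: 60.3
t 7.85 p [ 556.4 -114.4  142.7] rpy [-1.7999e+02  2.0000e-02 -1.7412e+02] F [-3.6  0.3  8.8] M [ 0.04  0.6  -0.04] w 13.4 g 60.3 q7 1.73
t 7.9 p [ 556.4 -114.5  142.7] rpy [-1.7999e+02  1.0000e-02 -1.7412e+02] F [-4.2  0.8  8.9] M [ 0.01  0.61 -0.03] w 12.8 g 60.3 q7 1.73
```

```bash
python3 -m jog '{"claw":[0,0,0,0,0,0,0,0,0,0],"xyz":[[0,0,0],[0,0,0],[0,0,0],[0,0,0],[0,0,0],[0,0,0],[0,0,0],[0,0,0],[0,0,0],[0,0,0]],"twist":[[0,0,0.025],[0,0,0.025],[0,0,0.025],[0,0,0.025],[0,0,0.025],[0,0,0.025],[0,0,0.025],[0,0,0.025],[0,0,0.025],[0,0,0]]}'
python3 - <<'E'
from h import *
optics.get_image('top');st();optics.get_image('top');st()
E
```

```text
clock: 9.15
eef_pos: [557.9, -114.2, 142.8]
tool_rot: [3.14, 0.003, 2.538]
force: [0.7, 1.1, 5.9]
width: 12.7
gripper_force: 60.0
t 9.2 p [ 557.9 -114.2  142.8] rpy [1.7990e+02 1.6000e-01 1.4541e+02] F [0.9 1.4 4.9] M [ 0.1   0.1  -0.03] w 13.2 g 60.0 q7 1.21
t 9.25 p [ 557.9 -114.2  142.8] rpy [1.7990e+02 1.6000e-01 1.4541e+02] F [-0.6  1.4  6.6] M [0.15 0.09 0.01] w 12.8 g 60.0 q7 1.21
```

```bash
python3 -m jog '{"claw":[0,0,0,0],"xyz":[[0,0,0],[0,0,0],[0,0,0],[0,0,0]],"twist":[[0,0,0.014],[0,0,0.01],[0,0,0],[0,0,0]]}'
python3 - <<'E'
from h import *
im=save('wrist','w4');np.save('w4.npy',im,allow_pickle=True)
M=[]
for i in range(6): optics.get_image('top' if i<3 else 'side'); M.append(readout.read_state()['torque'])
st(); print('M',np.mean(M,0))
t=optics.get_image('top')['color'][200:255,380:445,::-1]
s=optics.get_image('side')['color'][255:370,255:375,::-1]
w=im['color'][160:360,180:390,::-1]
w=np.clip(w*1.6,0,255).astype(np.uint8)
r=lambda a,h:cv2.resize(a,(int(a.shape[1]*h/a.shape[0]),h),interpolation=cv2.INTER_CUBIC)
cv2.imwrite('pics/c4.png',np.hstack([r(w,400),r(s,360+40)])[:, :800])
E
```

```text
clock: 9.75
eef_pos: [558.0, -114.3, 142.8]
tool_rot: [3.14, 0.003, 2.463]
force: [0.1, 1.9, 6.0]
width: 13.1
gripper_force: 60.0
t 10.1 p [ 557.9 -114.2  142.8] rpy [1.7988e+02 1.5000e-01 1.4113e+02] F [0.2 1.2 6.2] M [0.09 0.1  0.23] w 12.9 g 60.0 q7 1.16
M [0.10722055 0.09245498 0.15723167]
```

View pics/c4.png

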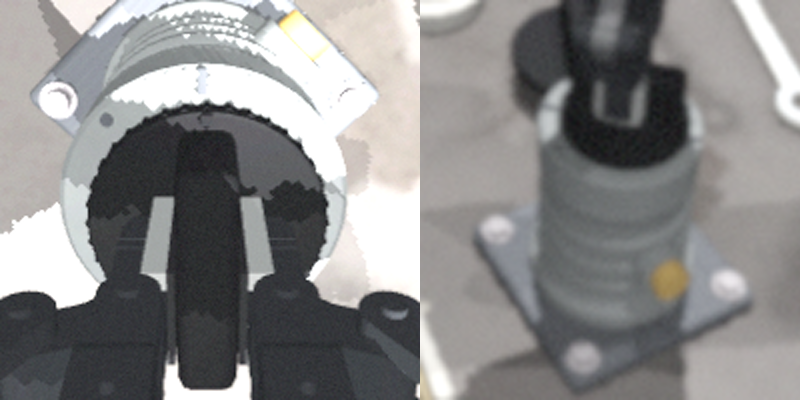

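Run:
```python
from h import *
im=np.load('w4.npy',allow_pickle=True).item()
f=lambda x,y,z:at(im,180+x/2,160+y/2,z)
an=lambda d:np.degrees(np.arctan2(d[1],d[0])).round(2)
a,b=f(207.5,140,150),f(208,385,150); print('bar',a,b,(a+b)/2,np.linalg.norm(a-b),an(a-b))
fl=[f(87,222,120),f(329,222,120)]; c=(fl[0]+fl[1])/2; print('flange',fl,c)
m=f(201,80,112); H=np.array([557.5,-114.2,112]); print('mark',m,an(m-H),'r',np.linalg.norm(m-H))
r=[f(63,195,112),f(346,195,112)];print('rim',(r[0]+r[1])/2,r)
for y in(139,141,143):
  d=np.radians(y);P=H+36*np.array([np.cos(d),np.sin(d),0]);print(y,(proj(im,P)-[180,160])*2)
```

```text
bar [532.  -92.6 150. ] [ 579.6 -130.8  150. ] [ 555.8 -111.7  150. ] 61.03277807866854 141.25
flange [array([ 539.2, -139.1,  120. ]), array([579.4, -89.4, 120. ])] [ 559.3  -114.25  120.  ]
mark [529.6 -92.6 112. ] 142.25 r 35.284132411042776
rim [ 555.65 -112.5   112.  ] [array([ 531.2, -142.7,  112. ]), array([580.1, -82.3, 112. ])]
139 [208.95104573  77.40283263]
141 [204.07228081  77.31442432]
143 [199.19330137  77.39053014]
```

The bar is at 141.2°, and the marks are at about 141–142°. The flange is seated, the arm is at rest and still gripping, and the spring moment reads about 0.16 N m.

```bash
python3 -c "
from h import *
st();print(order.finish_job())"
```

```text
t 10.2 p [ 557.9 -114.2  142.8] rpy [1.7989e+02 1.4000e-01 1.4112e+02] F [0.  0.3 6.3] M [0.07 0.12 0.15] w 13.1 g 60.0 q7 1.16
the job is handed in; nothing more can be done
None
```

I handed the job in at 10.2 s: the 64 mm cap is seated in the housing and turned clockwise to within about 1° of the vent marks, short of the lock click and still gripped at rest; the judge's result was not shown.

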